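Check inside the jar warmer and ease its lid shut

TASK

A capped jar has been left standing on the lid of the bench warmer. Slide it off sideways, without picking it up, so that it stands wholly on the warmer's flat top beside the lid; then press the lever at the front all the way down and keep the lid wide open for three seconds or so for me to check the jars inside. Then ease the lever up slowly so that the lid comes down gently and shuts without slamming, and leave everything else where it is.

Things in the scene. Friction and masses are not known exactly. Their poses are not given: they have to be found in the camera images.
- warmer: (Lengths in mm.) White bench warmer, fixed to the table, 184 x 410 x 141 high. Origin on the table under its middle; own -x is its front with the lever, own +y its left. Right part, own y -212 to +17, x -92 to +92: fixed flat steel top at height 139. Left part, own y +20 to +198: the well under the lid. Free space for the jar: round own (-10, -75).
- lid (a joint): Angle of the lid, rad: 0 shut, 1.1 fully open with its front edge up. Flat steel plate 178 x 178 x 10, about 0.4 kg, with no handle; shut, its upper side is level at height 141, 2 above the flat top beside it, with a 2 gap between. Hinged along its back edge (own x +85 of the warmer, height 136). It is moved through the lever, not by hand; it follows the lever at 2.444 times the lever's angle and falls shut by its own weight.
- lid_front (a point): Middle of the lid's front edge, on its upper side.
- lever (a joint): Angle of the lever, rad: 0 at rest (up), 0.45 pressed right down against its stop (lid then at 1.1). Pivot along the warmer's y at own (-105, +65), height 85. Pressing takes about 3 to 10 N at the paddle. There is no latch: the weight of the lid brings the lever back up and keeps it against the finger. If let go, the lid bangs shut at over 2 rad/s; it is gentle if the lid moves below 1.5 rad/s, so let the paddle rise at 50 mm/s or slower until the lid is shut.
- paddle (a point): Centre of the upper face of the lever's black paddle (40 x 44 in the warmer's x and y), 110 in front of the pivot, so about own (-211, +65) at rest, height 114. The paddle moves down about 49 on an arc about the pivot, its face sloping 0.2 rad down towards the warmer at rest and 0.25 rad down away from it when pressed. Press its top face. The warmer's front face is 120 behind the paddle's centre; the lid's front edge swings up and back.
- jar: The jar to be slid: capped sample jar, straight cylinder 72 diameter x 62 high (cap included), about 180 g; origin at the centre of its underside, z up its axis. It stands on the lid. Pushed higher than about 30 above its underside it may tip.
- jar_b: Bystander on the right back corner of the flat top, about own (+47, -168) of the warmer: capped sample jar, straight cylinder 72 diameter x 62 high (cap included), about 180 g; origin at the centre of its underside, z up its axis.
- jar_c: Bystander on the table in front of the warmer, right of the lever: capped sample jar, straight cylinder 72 diameter x 62 high (cap included), about 180 g; origin at the centre of its underside, z up its axis.
- jar_d: Bystander on the table in front of the warmer, left of the lever: capped sample jar, straight cylinder 72 diameter x 62 high (cap included), about 180 g; origin at the centre of its underside, z up its axis.
- bottle: Bystander: closed clear bottle on the table right of the warmer, 68 diameter x 190 high, origin under its centre.
- bowl: Bystander: steel bowl on the table left of the warmer, 120 across x 45 high, origin under its centre.
- spatula: Bystander: spatula lying on the table left, nearer the robot; origin under its middle.
Things that resemble listed ones, but are neither listed nor needed, are in the scene too. Leave any blue, green or red look-alike of the jar alone.

How it is judged:
On the way, in this order (a step that is already met when the one before it is completed fails the run):
1. the jar stands upright and at rest wholly on the flat top beside the lid, the lid still shut (y of jar in the frame of warmer between -0.195 and -0.032 m and x of jar in the frame of warmer between -0.08 and 0.08 m and z of jar in the frame of warmer between 0.134 and 0.145 m and angle between jar's own z axis and vertical below 0.08 rad and linear speed of jar below 0.02 m/s and value of joint lid below 0.06 rad), for 0.2 s.
2. the lid is kept wide open (over 0.98 rad) for two seconds (value of joint lid above 0.98 rad), for 2 s.
At the end, for the whole second after the job is handed in: Lid shut (under 0.03 rad) and lever up (under 0.02 rad); the jar upright and at rest with its whole base on the fixed flat top: centre at own y -195 to -32 mm and x within 80 mm of the warmer's middle (y of jar in the frame of warmer between -0.195 and -0.032 m and x of jar in the frame of warmer between -0.08 and 0.08 m and z of jar in the frame of warmer between 0.134 and 0.145 m and angle between jar's own z axis and vertical below 0.08 rad and linear speed of jar below 0.02 m/s and value of joint lid below 0.03 rad and value of joint lever below 0.02 rad); the robot touches nothing.
It fails at once if the jar lifted more than 18 mm above the lid, dropped off the warmer, or tipped (over 0.35 rad) (angle between jar's own z axis and vertical above 0.35 rad or height (world z) of jar above 0.159 m or height (world z) of jar below 0.12 m).
It fails at once if the lid opened with the jar still on it (value of joint lid above 0.12 rad and y of jar in the frame of warmer above -0.015 m).
It fails at once if the lid slams: closing faster than 1.5 rad/s (velocity of joint lid below -1.5 rad/s).
It fails at once if the open lid is worked by hand instead of by the lever (value of joint lid above 0.1 rad and contact force between any of the fingers, the arm and lid above 2 N).
It fails at once if a bystander moved more than 20 mm (distance of any of jar_b, jar_c, jar_d, bottle, bowl, spatula from where it was at the start of the episode above 0.02 m).
It also fails if it takes over 72 s, if anything falls off the work surface, if the arm or the gripper's body presses on something with over 40 N, if the wrist force passes 120 N, or if a joint passes its speed limit or range.

ROBOT

A 6-joint arm with a two-finger parallel gripper is mounted at the origin on the work surface. World frame = base frame: x ahead of the robot, y to its left, z up, the work surface at z = 0. Lengths are in m, angles in rad, forces in N, time in s.
With the tool pointing down it reaches from about 0.35 to 0.875 m from the base axis. Payload 15.5 kg.
Tool frame: the origin (TCP) lies on the centre line of the jaws, within the pads' length; the fingertips stand 25 mm ahead of it and the grasp point (between the pads) lies 6 mm ahead of it; z points along the fingers, y is the line along which they close (so a half turn about z gives the same grasp; the last joint's range is limited). The gripper opens to 85 mm and grips with 20 to 120 N. Pads are 22 mm wide; open, the fingers measure 114 mm over their backs; the gripper's body (76 mm by 85 mm) begins 54 mm behind the grasp point. The pads swing forward as they close: fully open they stand 13 mm farther back than shut.
Start: joints at [-1.308, 0.494, 1.345, -0, 1.302, -0.096], TCP at [0.219, -0.585, 0.256] pointing down, gripper open.
Joint ranges: [-2.91, 2.91], [-0.82, 2.16], [0.22, 2.67], [-1.22, 4.37], [0.12, 2.79], [-3.08, 3.08]. Speed limits (rad/s): [1.89, 1.89, 2.57, 3.01, 3.01, 3.01].

INTERFACE

Orientations are given as a rotation vector (axis times angle).
In Python, from cell import manip gives the robot as it stands.
- The arm moves only by the tool jog_arm, never from a script. Its argument "rows" is a list of rows, each an object with "dr": the turn, a rotation vector about the tool's x, y, z in rad, a list of three; "translation": the shift along the tool's x, y, z in m, a list of three; "grip": the closure in counts, from 0 (fully open) to 255 (shut). A call has 1 to 5 rows; each row shifts and turns the commanded pose from where the row before left it, along the tool's axes as they then stand; what a row does not reach is not made up. A row lasts 1/12 s, in which the tool goes at most 41.7 mm and 7.16 degrees, less where a joint would pass 70% of its speed; a pose out of reach is approached as far as the arm can. A call is refused whole if a number of a shift passes 0.0417 or a number of a turn 0.125, either way. A call with a gripper value outside its range is refused whole. The fingers move at their own pace and stop on an object; the grip force is fixed at half the most. Time passes only in rows, so rows that do not move let the fingers close. It gives the time, the measured TCP pose, the force, the opening and the grip force at its end, in the units of the state.
- manip.sense(): the state, without advancing time (a new reading comes with each control period).
- manip.read_camera(name): name is "scene" or "side" or "wrist"; returns (picture, depth): 480x640x3 uint8, red, green, blue; 480x640 float32, m along the optical axis (not along the pixel's ray), 0 where there is no reading.
- manip.camera_params(name): a dict with "fx", "fy", "cx", "cy" (pixels), "D" ([k1, k2, p1, p2, k3] as OpenCV has them; the pictures are not rectified), "R" (3x3) and "t" (3): a world point X has camera coordinates R X + t; the wrist camera has in their place "tool_from_camera" (4x4, takes a point from camera to tool coordinates, whose origin is the TCP and whose axes are the flange's). Camera axes: x right, y down, z forward; pixel columns grow to the right and rows downward; lengths in m; the calibration is good to about 2 mm. A picture is of the moment at which its call begins: read the wrist's pose just before it. camera_params takes no time and is no camera call.
- manip.job_done(): hands the job in; it is judged then, once.
The state is a dict: "time_s": time; "joint_pos": joint angles; "joint_vel": joint speeds; "tau": joint torques, N m; "tcp_pos": TCP position; "orientation": TCP orientation; "ft_force": force on the tool from outside, world axes, zero at the start; "moment": the same for the moment, N m; "width": finger opening in m; "grip_force": force on a finger pad.
Only numpy, scipy, OpenCV 4.12 (cv2) and the standard library are available. Lean on these libraries where they do the work, as an engineer would, in place of code of your own. Each camera call takes 0.05 s, during which the arm holds its last target. There are 200 camera calls.

## Working session

There is one attempt and no reset: what is moved stays moved. The work goes in short steps, Python scripts to look and compute and a tool call to move; the robot and the scene stay as the last step left them, time stands still between calls to the robot, and variables do not carry over. Pictures are saved under pics/ and viewed, at most 10 in all, crops included, and the job is handed in when it is done.

Besides the shell and the picture viewer there is one more tool, called after "Request:" as name(argument=value, ...), one argument or row to a line, values as JSON. jog_arm: Moves the arm, as the interface text tells. Its arguments: {"type":"object","properties":{"rows":{"type":"array"}},"required":["rows"]}

```bash
mkdir -p pics
cat > h.py <<'E'
import numpy as np,cv2
from cell import manip
def snap(n):
    im,d=manip.read_camera(n); np.savez(f'/tmp/{n}.npz',im=im,d=d); return im,d
def load(n):
    z=np.load(f'/tmp/{n}.npz'); return z['im'],z['d']
def px2w(n,u,v,d=None,z=None):
    c=manip.camera_params(n)
    K=np.array([[c['fx'],0,c['cx']],[0,c['fy'],c['cy']],[0,0,1]])
    p=cv2.undistortPoints(np.array([[[u,v]]],float),K,np.array(c['D']))[0,0]
    R=np.array(c['R']);t=np.array(c['t']); r=R.T@np.array([p[0],p[1],1]); o=-R.T@t
    if z is not None: return o+r*(z-o[2])/r[2]
    return o+r*d
E
python3 - <<'E'
from h import *
for n in ('scene','side'):
    im,d=snap(n); cv2.imwrite(f'pics/{n}1.png',im[:,:,::-1])
print(manip.sense())
E
```

```text
{'time_s': 0.1, 'joint_pos': array([-1.30749771e+00,  4.94122887e-01,  1.34604560e+00,  1.41906622e-05,
        1.30252309e+00, -9.54743060e-02]), 'joint_vel': array([ 0.00100384, -0.00117557,  0.00018744, -0.00103273, -0.00134553,
       -0.00154802]), 'tau': array([ 8.06397147e-04, -8.83588672e+01, -3.84564328e+01, -4.20384422e-04,
        5.33590865e-03, -8.15415251e-05]), 'tcp_pos': array([ 0.21939932, -0.58491439,  0.25576671]), 'orientation': array([-3.09010305e+00, -5.60340117e-01,  1.23220821e-04]), 'ft_force': array([-0.52879498,  0.27097347,  0.33766611]), 'moment': array([-0.00654757,  0.02243404, -0.0169041 ]), 'grip_force': 0.0, 'width': 0.0853078429335702}
```

View pics/scene1.png

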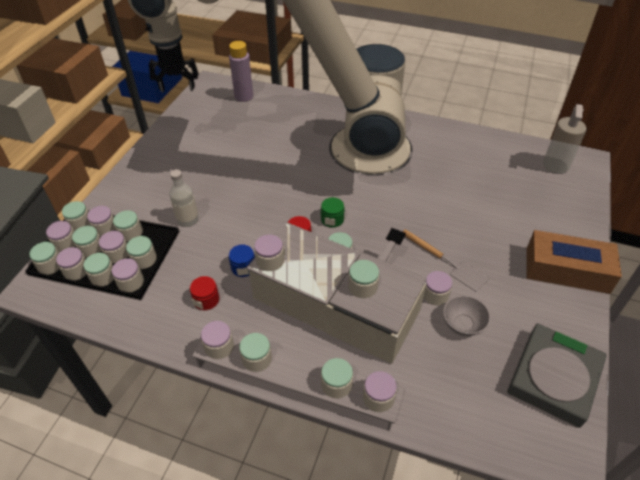

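View pics/side1.png

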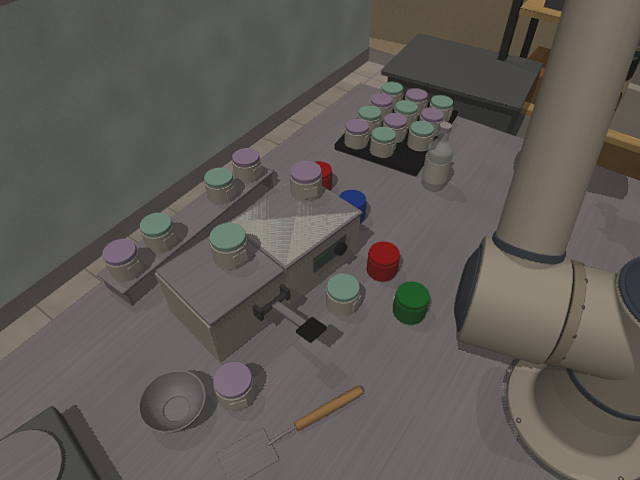

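Both views show the warmer in the middle. The jar to slide has a green cap and stands on the lid: scene (364,277), side (228,240). The others are jar_b at scene (268,247), jar_c at (341,243), jar_d at (438,286), and the paddle at side (311,329).

```bash
cat >> h.py <<'E'
def cloud(n):
    im,d=load(n); c=manip.camera_params(n)
    K=np.array([[c['fx'],0,c['cx']],[0,c['fy'],c['cy']],[0,0,1]])
    v,u=np.nonzero(d>0); p=cv2.undistortPoints(np.c_[u,v].astype(float)[:,None],K,np.array(c['D']))[:,0]
    dd=d[v,u]; X=np.c_[p*dd[:,None],dd]; R=np.array(c['R']); W=(X-np.array(c['t']))@R
    P=np.full(d.shape+(3,),np.nan); P[v,u]=W; return im,P
E
python3 - <<'E'
from h import *
for n,pj,pp in (('scene',{'jar':(364,272),'b':(268,243),'c':(341,240),'d':(438,282)},None),('side',{'jar':(228,232),'b':(306,173),'c':(343,287),'d':(233,379)},(311,329))):
    im,P=cloud(n)
    for k,(u,v) in pj.items():
        z0=np.nanmedian(P[v-2:v+3,u-2:u+3,2])
        W=P[v-30:v+31,u-30:u+31].reshape(-1,3); W=W[np.abs(W[:,2]-z0)<.006]
        W=W[np.hypot(*(W[:,:2]-P[v,u,:2]).T)<.06]
        (c,r)=cv2.minEnclosingCircle(W[:,:2].astype(np.float32)); print(n,k,z0,c,r,np.median(W[:,:2],0))
    Z=P[...,2]; m=(np.abs(Z-.140)<.006)&(np.abs(P[...,0]-.6)<.3)&(np.abs(P[...,1])<.35)
    m=cv2.morphologyEx(m.astype(np.uint8),cv2.MORPH_OPEN,np.ones((3,3)))
    k,l,s,_=cv2.connectedComponentsWithStats(m)
    for i in range(1,k):
        if s[i,4]>300: print(s[i],cv2.minAreaRect(P[l==i][:,:2].astype(np.float32)*1000))
    if pp: print('paddle',P[pp[1]-6:pp[1]+7:6,pp[0]-8:pp[0]+9:4].round(3).tolist())
E
```

```text
scene jar 0.20186219592415844 (0.6911442279815674, 0.17143145203590393) 0.03635849058628082 [0.69358626 0.17164405]
scene b 0.20250396159485157 (0.6884434819221497, -0.07327542454004288) 0.036689650267362595 [ 0.69042647 -0.07358056]
scene c 0.06296254454529027 (0.49724629521369934, 0.052011601626873016) 0.03492016717791557 [0.49185059 0.05402162]
scene d 0.06244659331773896 (0.5479918718338013, 0.34053272008895874) 0.03770284727215767 [0.55054745 0.34299304]
[ 247  222  180  112 7821] ((672.212646484375, 95.68519592285156), (411.1817932128906, 189.7458038330078), 80.41806030273438)
side jar 0.2035133253441207 (0.6899370551109314, 0.17098906636238098) 0.035920318216085434 [0.68787619 0.17295513]
side b 0.2022407349846451 (0.6868413686752319, -0.07380295544862747) 0.035318054258823395 [ 0.68533717 -0.07139924]
side c 0.06290229530416967 (0.4994668662548065, 0.050719454884529114) 0.035422638058662415 [0.49888108 0.05329361]
side d 0.06280107016264806 (0.548263669013977, 0.34231171011924744) 0.0357697531580925 [0.546418  0.3430177]
[  157   185   205   141 11128] ((671.0572509765625, 94.28345489501953), (411.7591247558594, 187.80532836914062), 80.84288787841797)
paddle [[[0.495, 0.196, 0.107], [0.488, 0.193, 0.111], [0.482, 0.189, 0.111], [0.474, 0.187, 0.115], [0.469, 0.182, 0.114]], [[0.485, 0.21, 0.114], [0.479, 0.206, 0.114], [0.473, 0.202, 0.115], [0.467, 0.198, 0.115], [0.46, 0.195, 0.117]], [[0.477, 0.22, 0.114], [0.471, 0.216, 0.115], [0.465, 0.213, 0.117], [0.459, 0.208, 0.116], [0.454, 0.203, 0.113]]]
```

Run:
```python
from h import *
im,d=load('side'); cv2.imwrite('pics/side_crop.png',cv2.resize(im[150:360,140:390,::-1],None,fx=3,fy=2.85,interpolation=cv2.INTER_CUBIC)[:600,:800])
```

```text
(no output)
```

View pics/side_crop.png

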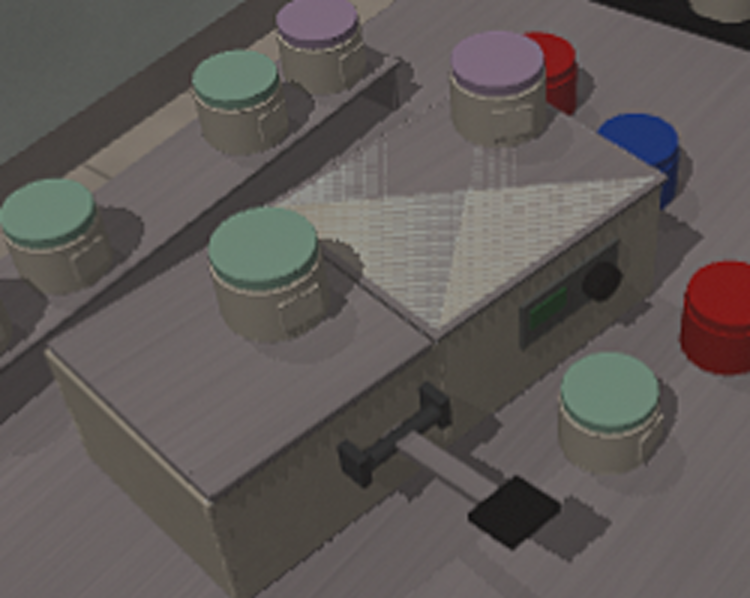

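Top measured at z 0.140. The warmer origin is about (0.673, 0.102) with yaw −0.164, and the paddle and jar_b both agree with the sizes given. The jar is at own (6, 71). I'll turn the tool to the warmer's axes, straddle the jar along its y, then slide.

Request:
jog_arm(
  rows=[
    {"dr":[0,0,0.1044],"translation":[0,0,-0.006],"grip":0},
    {"dr":[0,0,0.1044],"translation":[0,0,-0.006],"grip":0},
    {"dr":[0,0,0.1044],"translation":[0,0,-0.006],"grip":0},
    {"dr":[0,0,0.1044],"translation":[0,0,-0.006],"grip":0},
    {"dr":[0,0,0.1044],"translation":[0,0,-0.006],"grip":0},
  ],
)

```text
time_s: 0.52
tcp_pos: [0.2194, -0.585, 0.2862]
orientation: [-3.13, 0.264, 0.0]
ft_force: [0.1, -0.6, -0.3]
width: 0.0852
grip_force: 0.0
```

Request:
jog_arm(
  rows=[
    {"dr":[0,0,0],"translation":[0.0137,-0.0329,0],"grip":0},
    {"dr":[0,0,0],"translation":[0.0137,-0.0329,0],"grip":0},
    {"dr":[0,0,0],"translation":[0.0137,-0.0329,0],"grip":0},
    {"dr":[0,0,0],"translation":[0.0137,-0.0329,0],"grip":0},
    {"dr":[0,0,0],"translation":[0.0137,-0.0329,0],"grip":0},
  ],
)

```text
time_s: 0.93
tcp_pos: [0.3142, -0.4324, 0.286]
orientation: [-3.131, 0.257, 0.0]
ft_force: [1.1, -0.4, 0.5]
width: 0.0852
grip_force: 0.0
```

Request:
jog_arm(
  rows=[
    {"dr":[0,0,0],"translation":[0.0137,-0.0329,0],"grip":0},
    {"dr":[0,0,0],"translation":[0.0137,-0.0329,0],"grip":0},
    {"dr":[0,0,0],"translation":[0.0137,-0.0329,0],"grip":0},
    {"dr":[0,0,0],"translation":[0.0137,-0.0329,0],"grip":0},
    {"dr":[0,0,0],"translation":[0.0137,-0.0329,0],"grip":0},
  ],
)

```text
time_s: 1.35
tcp_pos: [0.4086, -0.2811, 0.2862]
orientation: [-3.131, 0.256, 0.0]
ft_force: [1.0, 0.3, 0.1]
width: 0.0854
grip_force: 0.0
```

Request:
jog_arm(
  rows=[
    {"dr":[0,0,0],"translation":[0.0137,-0.0329,0],"grip":0},
    {"dr":[0,0,0],"translation":[0.0137,-0.0329,0],"grip":0},
    {"dr":[0,0,0],"translation":[0.0137,-0.0329,0],"grip":0},
    {"dr":[0,0,0],"translation":[0.0137,-0.0329,0],"grip":0},
    {"dr":[0,0,0],"translation":[0.0137,-0.0329,0],"grip":0},
  ],
)

```text
time_s: 1.77
tcp_pos: [0.5029, -0.1299, 0.2862]
orientation: [-3.131, 0.256, 0.001]
ft_force: [0.5, -0.6, -0.5]
width: 0.0857
grip_force: 0.0
```

Request:
jog_arm(
  rows=[
    {"dr":[0,0,0],"translation":[0.0137,-0.0329,0],"grip":0},
    {"dr":[0,0,0],"translation":[0.0137,-0.0329,0],"grip":0},
    {"dr":[0,0,0],"translation":[0.0137,-0.0329,0],"grip":0},
    {"dr":[0,0,0],"translation":[0.0137,-0.0329,0],"grip":0},
    {"dr":[0,0,0],"translation":[0.0137,-0.0329,0],"grip":0},
  ],
)

```text
time_s: 2.18
tcp_pos: [0.5972, 0.0213, 0.286]
orientation: [3.131, -0.256, -0.001]
ft_force: [1.0, -0.5, 0.9]
width: 0.0851
grip_force: 0.0
```

Request:
jog_arm(
  rows=[
    {"dr":[0,0,0],"translation":[0.0137,-0.0329,0],"grip":0},
    {"dr":[0,0,0],"translation":[0.0137,-0.0329,0],"grip":0},
    {"dr":[0,0,0],"translation":[0.0137,-0.0329,0],"grip":0},
    {"dr":[0,0,0],"translation":[0.0137,-0.0329,0],"grip":0},
    {"dr":[0,0,0],"translation":[0.0137,-0.0329,0],"grip":0},
  ],
)

```text
time_s: 2.6
tcp_pos: [0.6915, 0.1724, 0.2859]
orientation: [3.131, -0.256, -0.001]
ft_force: [0.7, -0.8, -0.6]
width: 0.0854
grip_force: 0.0
```

Request:
jog_arm(
  rows=[
    {"dr":[0,0,0],"translation":[0,0,0],"grip":0},
    {"dr":[0,0,0],"translation":[0,0,0],"grip":0},
  ],
)

```text
time_s: 2.77
tcp_pos: [0.6912, 0.1724, 0.2851]
orientation: [3.131, -0.253, -0.002]
ft_force: [-0.7, -1.6, 0.4]
width: 0.0858
grip_force: 0.0
```

Run:
```python
from h import *
s=manip.sense(); print(s['tcp_pos'],s['joint_pos'].round(2),s['orientation'])
im,d=snap('wrist'); cv2.imwrite('pics/wrist1.png',im[:,:,::-1])
from scipy.spatial.transform import Rotation as Ro
c=manip.camera_params('wrist'); T=np.array(c['tool_from_camera']); 
K=np.array([[c['fx'],0,c['cx']],[0,c['fy'],c['cy']],[0,0,1]])
v,u=np.nonzero(d>0); p=cv2.undistortPoints(np.c_[u,v].astype(float)[:,None],K,np.array(c['D']))[:,0]
X=np.c_[p,np.ones(len(p))]*d[v,u][:,None]; X=X@T[:3,:3].T+T[:3,3]
W=Ro.from_rotvec(s['orientation']).apply(X)+s['tcp_pos']
m=(np.abs(W[:,2]-.203)<.004)&(np.hypot(W[:,0]-.69,W[:,1]-.171)<.055)
print(m.sum(), cv2.minEnclosingCircle(W[m,:2].astype(np.float32)),np.median(W[m],0))
# fingers: nearest points in tool frame
f=(X[:,2]<.06); print(f.sum(), X[f].min(0) if f.any() else 0, X[f].max(0) if f.any() else 0)
```

```text
[0.69124338 0.17235225 0.2851245 ] [0.16 0.6  1.06 0.   1.48 1.89] [ 3.13117992e+00 -2.52629493e-01 -1.81533379e-03]
13413 ((0.6901742815971375, 0.17106029391288757), 0.03476307913661003) [0.6921668  0.17071283 0.20316686]
65603 [-0.01290086 -0.07347979 -0.07399729] [0.02115838 0.07066207 0.0122139 ]
```

View pics/wrist1.png

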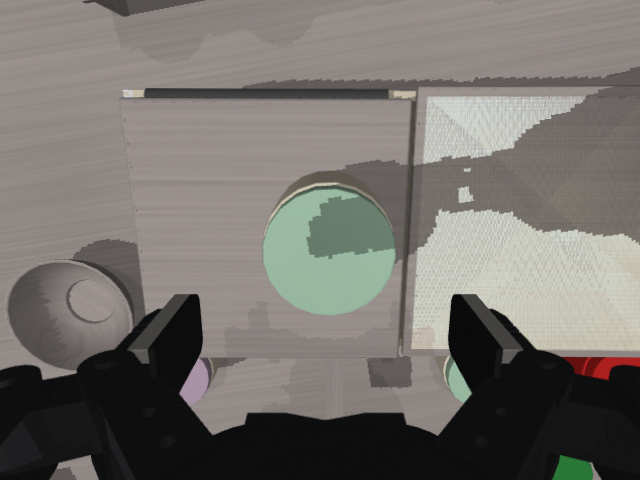

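Wrist picture: the jar's cap is centred at (330,248), between the pads, and the lid-to-top gap is at column 408. The depth puts the jar at (0.690, 0.171), as before, and the open fingertips 12 mm ahead of the TCP. So I go down to TCP z 0.166.

Request:
jog_arm(
  rows=[
    {"dr":[0,0,0],"translation":[-0.0008,0.0014,0.02],"grip":0},
    {"dr":[0,0,0],"translation":[0,0,0.025],"grip":0},
    {"dr":[0,0,0],"translation":[0,0,0.025],"grip":0},
    {"dr":[0,0,0],"translation":[0,0,0.015],"grip":0},
    {"dr":[0,0,0],"translation":[0,0,0.005],"grip":0},
  ],
)

```text
time_s: 3.23
tcp_pos: [0.6883, 0.1679, 0.1936]
orientation: [3.13, -0.258, -0.007]
ft_force: [-0.3, -0.1, 0.1]
width: 0.0856
grip_force: 0.0
```

Request:
jog_arm(
  rows=[
    {"dr":[0,0,0],"translation":[0,0,0.01],"grip":0},
    {"dr":[0,0,0],"translation":[0,0,0.01],"grip":0},
    {"dr":[0,0,0],"translation":[0,0,0.005],"grip":0},
    {"dr":[0,0,0],"translation":[0,0,0.004],"grip":0},
    {"dr":[0,0,0],"translation":[0,0,0],"grip":0},
  ],
)

```text
time_s: 3.65
tcp_pos: [0.6899, 0.1694, 0.1668]
orientation: [3.131, -0.256, -0.001]
ft_force: [-0.0, 0.2, -1.4]
width: 0.085
grip_force: 0.0
```

Request:
jog_arm(
  rows=[
    {"dr":[0,0,0],"translation":[0,0,0],"grip":22},
    {"dr":[0,0,0],"translation":[0,0,0],"grip":22},
    {"dr":[0,0,0],"translation":[0,0,0],"grip":22},
  ],
)

```text
time_s: 3.9
tcp_pos: [0.6903, 0.1695, 0.1679]
orientation: [-3.131, 0.256, -0.001]
ft_force: [-0.3, -0.0, -0.0]
width: 0.0778
grip_force: 0.0
```

Request:
jog_arm(
  rows=[
    {"dr":[0,0,0],"translation":[-0.0008,0.004,0],"grip":22},
    {"dr":[0,0,0],"translation":[-0.0008,0.006,0],"grip":22},
    {"dr":[0,0,0],"translation":[-0.0008,0.006,0],"grip":22},
    {"dr":[0,0,0],"translation":[-0.0008,0.006,0],"grip":22},
    {"dr":[0,0,0],"translation":[-0.0008,0.006,0],"grip":22},
  ],
)

```text
time_s: 4.32
tcp_pos: [0.6815, 0.1417, 0.1675]
orientation: [-3.131, 0.256, -0.001]
ft_force: [1.1, 2.1, 2.1]
width: 0.0777
grip_force: 0.0
```

Request:
jog_arm(
  rows=[
    {"dr":[0,0,0],"translation":[-0.0008,0.006,0],"grip":22},
    {"dr":[0,0,0],"translation":[-0.0008,0.006,0],"grip":22},
    {"dr":[0,0,0],"translation":[-0.0008,0.006,0],"grip":22},
    {"dr":[0,0,0],"translation":[-0.0008,0.006,0],"grip":22},
    {"dr":[0,0,0],"translation":[-0.0008,0.006,0],"grip":22},
  ],
)

```text
time_s: 4.73
tcp_pos: [0.6727, 0.113, 0.1674]
orientation: [-3.131, 0.256, -0.001]
ft_force: [0.3, 2.0, 2.6]
width: 0.0781
grip_force: 0.8
```

Request:
jog_arm(
  rows=[
    {"dr":[0,0,0],"translation":[-0.0008,0.006,0],"grip":22},
    {"dr":[0,0,0],"translation":[-0.0008,0.006,0],"grip":22},
    {"dr":[0,0,0],"translation":[-0.0008,0.006,0],"grip":22},
    {"dr":[0,0,0],"translation":[-0.0008,0.006,0],"grip":22},
    {"dr":[0,0,0],"translation":[-0.0008,0.006,0],"grip":22},
  ],
)

```text
time_s: 5.15
tcp_pos: [0.6636, 0.0839, 0.1671]
orientation: [3.131, -0.256, -0.001]
ft_force: [1.2, 0.8, -1.2]
width: 0.0781
grip_force: 0.2
```

Request:
jog_arm(
  rows=[
    {"dr":[0,0,0],"translation":[-0.0008,0.006,0],"grip":22},
    {"dr":[0,0,0],"translation":[-0.0008,0.006,0],"grip":22},
    {"dr":[0,0,0],"translation":[-0.0008,0.006,0],"grip":22},
    {"dr":[0,0,0],"translation":[-0.0008,0.006,0],"grip":22},
    {"dr":[0,0,0],"translation":[-0.0008,0.006,0],"grip":22},
  ],
)

```text
time_s: 5.57
tcp_pos: [0.6549, 0.0551, 0.1673]
orientation: [3.131, -0.256, 0.0]
ft_force: [0.8, 1.0, -0.1]
width: 0.0783
grip_force: 0.2
```

Request:
jog_arm(
  rows=[
    {"dr":[0,0,0],"translation":[0,0.006,0],"grip":22},
    {"dr":[0,0,0],"translation":[0,0.006,0],"grip":22},
    {"dr":[0,0,0],"translation":[0,0.004,0],"grip":22},
    {"dr":[0,0,0],"translation":[0,0.003,0],"grip":22},
    {"dr":[0,0,0],"translation":[0,0,0],"grip":22},
  ],
)

```text
time_s: 5.98
tcp_pos: [0.652, 0.0362, 0.1673]
orientation: [3.131, -0.257, -0.0]
ft_force: [0.4, -1.1, -0.6]
width: 0.078
grip_force: 0.0
```

```bash
cat >> h.py <<'E'
def jar(n,x,y,z0=.202,r=.055):
    im,P=cloud(n); W=P.reshape(-1,3); W=W[(np.abs(W[:,2]-z0)<.007)&(np.hypot(W[:,0]-x,W[:,1]-y)<r)]
    print(n,len(W),cv2.minEnclosingCircle(W[:,:2].astype(np.float32)),np.median(W,0))
E
python3 - <<'E'
from h import *
for n in ('scene','side'):
    im,d=snap(n); jar(n,.653,.042)
    cv2.imwrite(f'pics/{n}2.png',im[:,:,::-1])
a=cv2.imread('pics/scene2.png')[180:380,180:450]; b=cv2.imread('pics/side2.png')[130:350,130:400]
cv2.imwrite('pics/m2.png',np.hstack([cv2.resize(a,(400,296)),cv2.resize(b,(400,296))]))
E
```

```text
scene 358 ((0.6564919352531433, 0.04166040197014809), 0.054262273013591766) [0.66850595 0.03969388 0.20144189]
side 449 ((0.6412484645843506, 0.04427611455321312), 0.05335471034049988) [0.64034083 0.04549109 0.20133202]
```

View pics/m2.png

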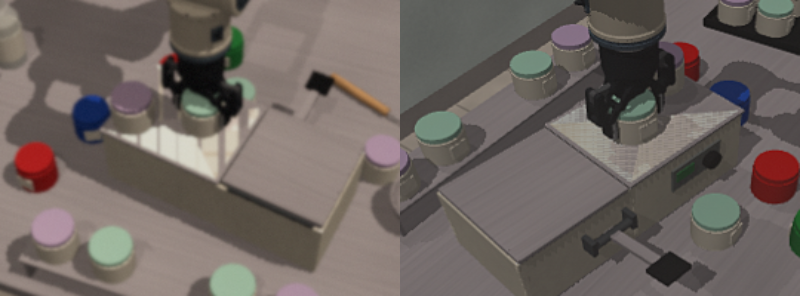

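The jar stands on the flat top in both views, between the fingers, with the lid shut. I open, rise, and go over the paddle.

Request:
jog_arm(
  rows=[
    {"dr":[0,0,0],"translation":[0,-0.003,0],"grip":0},
    {"dr":[0,0,0],"translation":[0,0,0],"grip":0},
    {"dr":[0,0,0],"translation":[0,0,0],"grip":0},
    {"dr":[0,0,0],"translation":[0,0,-0.01],"grip":0},
    {"dr":[0,0,0],"translation":[0,0,-0.02],"grip":0},
  ],
)

```text
time_s: 6.5
tcp_pos: [0.6513, 0.04, 0.196]
orientation: [3.131, -0.256, -0.006]
ft_force: [0.2, 0.1, 0.4]
width: 0.0853
grip_force: 0.0
```

Request:
jog_arm(
  rows=[
    {"dr":[0,0,0],"translation":[0,0,-0.025],"grip":0},
    {"dr":[0,0,0],"translation":[0,0,-0.025],"grip":0},
    {"dr":[0,0,0],"translation":[0,0,-0.02],"grip":0},
    {"dr":[0,0,0],"translation":[-0.02,-0.01,0],"grip":0},
    {"dr":[0,0,0],"translation":[-0.02,-0.014,0],"grip":0},
  ],
)

```text
time_s: 6.92
tcp_pos: [0.6175, 0.0694, 0.2694]
orientation: [-3.131, 0.258, -0.005]
ft_force: [0.4, 0.8, -0.6]
width: 0.0852
grip_force: 0.0
```

Request:
jog_arm(
  rows=[
    {"dr":[0,0,0],"translation":[-0.023,-0.015,0],"grip":100},
    {"dr":[0,0,0],"translation":[-0.023,-0.015,0],"grip":255},
    {"dr":[0,0,0],"translation":[-0.023,-0.015,0],"grip":255},
    {"dr":[0,0,0],"translation":[-0.023,-0.015,0],"grip":255},
    {"dr":[0,0,0],"translation":[-0.023,-0.015,0],"grip":255},
  ],
)

```text
time_s: 7.33
tcp_pos: [0.5146, 0.1635, 0.2681]
orientation: [-3.131, 0.256, -0.001]
ft_force: [1.2, -0.2, 0.0]
width: 0.0256
grip_force: 0.0
```

Request:
jog_arm(
  rows=[
    {"dr":[0,0,0],"translation":[-0.023,-0.015,0],"grip":255},
    {"dr":[0,0,0],"translation":[-0.023,-0.015,0],"grip":255},
    {"dr":[0,0,0],"translation":[0,-0.004,0],"grip":255},
    {"dr":[0,0,0],"translation":[0,0,0],"grip":255},
    {"dr":[0,0,0],"translation":[0,0,0],"grip":255},
  ],
)

```text
time_s: 7.75
tcp_pos: [0.4763, 0.2038, 0.2679]
orientation: [-3.131, 0.255, -0.002]
ft_force: [0.3, -0.5, 0.6]
width: 0.0001
grip_force: 0.0
```

Run:
```python
from h import *
for n in ('scene','side'):
    im,d=snap(n); jar(n,.65,.036,r=.05)
    cv2.imwrite(f'pics/{n}3.png',im[:,:,::-1])
s=manip.sense(); print(s['tcp_pos'],s['width'],s['joint_pos'].round(2))
w=s['tcp_pos'][:2]-np.array([.6728,.102]); a=-.164; print(w@[np.cos(a),np.sin(a)],w@[-np.sin(a),np.cos(a)])
```

```text
scene 501 ((0.6548731327056885, 0.04059953987598419), 0.03827282413840294) [0.658068   0.03998547 0.20109662]
side 57 ((0.665460467338562, 0.0625714659690857), 0.02248876914381981) [0.66446807 0.0681589  0.20094983]
[0.4765131  0.20316687 0.26754354] -0.0001081039308793083 [ 0.29  0.33  1.59 -0.    1.22  2.02]
-0.21017024007059837 0.06776247589503838
```

View pics/side3.png

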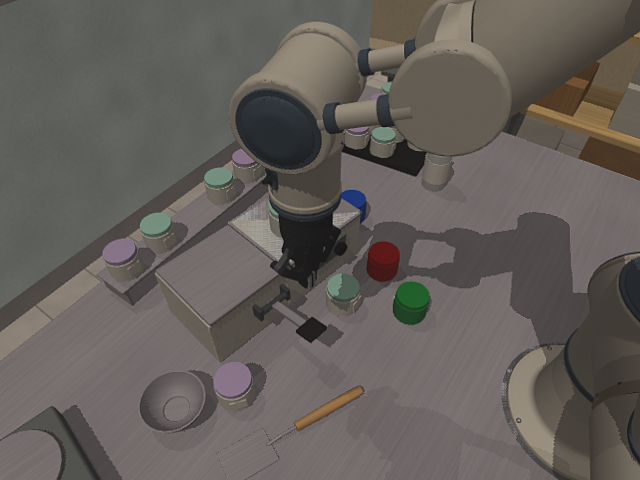

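Side view: the jar is free on the flat top at about own (−8, −63), the lid is shut and the paddle is at (311,329), with the closed fingers above it. I go down on the paddle.

Request:
jog_arm(
  rows=[
    {"dr":[0,0,0],"translation":[0,0.002,0.02],"grip":255},
    {"dr":[0,0,0],"translation":[0,0,0.03],"grip":255},
    {"dr":[0,0,0],"translation":[0,0,0.03],"grip":255},
    {"dr":[0,0,0],"translation":[0,0,0.025],"grip":255},
    {"dr":[0,0,0],"translation":[0,0,0.01],"grip":255},
  ],
)

```text
time_s: 8.27
tcp_pos: [0.4747, 0.2006, 0.1494]
orientation: [3.13, -0.258, -0.006]
ft_force: [-0.2, -0.2, -0.3]
width: 0.0005
grip_force: 0.0
```

Request:
jog_arm(
  rows=[
    {"dr":[0,0,0],"translation":[0,0,0.003],"grip":255},
    {"dr":[0,0,0],"translation":[0,0,0.003],"grip":255},
    {"dr":[0,0,0],"translation":[0,0,0.004],"grip":255},
    {"dr":[0,0,0],"translation":[0,0,0.004],"grip":255},
    {"dr":[0,0,0],"translation":[0,0,0.003],"grip":255},
  ],
)

```text
time_s: 8.68
tcp_pos: [0.4758, 0.202, 0.1361]
orientation: [-3.13, 0.256, -0.002]
ft_force: [-6.3, 1.4, 11.6]
width: 0.0001
grip_force: 5.2
```

Contact: about 12 N upward. I press on, to about TCP z 0.096 first.

Request:
jog_arm(
  rows=[
    {"dr":[0,0,0],"translation":[0,0,0.004],"grip":255},
    {"dr":[0,0,0],"translation":[0,0,0.004],"grip":255},
    {"dr":[0,0,0],"translation":[0,0,0.004],"grip":255},
    {"dr":[0,0,0],"translation":[0,0,0.004],"grip":255},
    {"dr":[0,0,0],"translation":[0,0,0.004],"grip":255},
  ],
)

```text
time_s: 9.1
tcp_pos: [0.4751, 0.202, 0.1161]
orientation: [-3.131, 0.256, -0.0]
ft_force: [-8.0, 2.9, 12.2]
width: 0.0001
grip_force: 5.9
```

Request:
jog_arm(
  rows=[
    {"dr":[0,0,0],"translation":[0,0,0.004],"grip":255},
    {"dr":[0,0,0],"translation":[0,0,0.004],"grip":255},
    {"dr":[0,0,0],"translation":[0,0,0.004],"grip":255},
    {"dr":[0,0,0],"translation":[0,0,0.003],"grip":255},
    {"dr":[0,0,0],"translation":[0,0,0],"grip":255},
  ],
)

```text
time_s: 9.52
tcp_pos: [0.4754, 0.202, 0.1006]
orientation: [-3.131, 0.256, -0.0]
ft_force: [-4.0, 1.6, 5.7]
width: -0.0
grip_force: 3.0
```

Request:
jog_arm(
  rows=[
    {"dr":[0,0,0],"translation":[0,0,0.003],"grip":255},
    {"dr":[0,0,0],"translation":[0,0,0.002],"grip":255},
    {"dr":[0,0,0],"translation":[0,0,0],"grip":255},
  ],
)

```text
time_s: 9.77
tcp_pos: [0.4758, 0.2019, 0.0958]
orientation: [-3.131, 0.256, -0.002]
ft_force: [-1.7, 0.5, 4.7]
width: -0.0002
grip_force: 2.5
```

Request:
jog_arm(
  rows=[
    {"dr":[0,0,0],"translation":[0,0,0.002],"grip":255},
    {"dr":[0,0,0],"translation":[0,0,0],"grip":255},
  ],
)

```text
time_s: 9.93
tcp_pos: [0.476, 0.2019, 0.0938]
orientation: [-3.131, 0.256, -0.002]
ft_force: [-0.6, -0.4, 3.9]
width: 0.0003
grip_force: 2.3
```

Run:
```python
from h import *
from scipy.optimize import minimize_scalar
s=manip.sense(); print(s['tcp_pos'],s['ft_force'],s['time_s'])
for n in ('scene','side'):
    im,d=snap(n); cv2.imwrite(f'pics/{n}4.png',im[:,:,::-1])
    im,P=cloud(n); W=P.reshape(-1,3); W=W[~np.isnan(W[:,0])]
    a=-.164; w=W[:,:2]-[.6728,.102]; x=w@[np.cos(a),np.sin(a)]; y=w@[-np.sin(a),np.cos(a)]; z=W[:,2]
    m=(y>.04)&(y<.18)&(x>-.06)&(x<.08)&(z>.16)&(z<.33); print(n,m.sum())
    if m.sum()>50:
        ang=np.arctan2(z[m]-.136,.085-x[m]); print('lid angle pct',np.percentile(ang,[10,30,50,70,90]),z[m].max())
a=cv2.imread('pics/scene4.png')[150:400,180:480]; b=cv2.imread('pics/side4.png')[130:380,130:430]
cv2.imwrite('pics/m4.png',np.hstack([cv2.resize(a,(400,333)),cv2.resize(b,(400,333))]))
```

```text
[0.47600693 0.20188547 0.09379366] [-0.56070961 -0.40471487  3.93540963] 9.9333
scene 3843
lid angle pct [1.07681091 1.09276068 1.10649908 1.12671421 1.18203358] 0.29832142288116686
side 1860
lid angle pct [0.98119512 1.01479675 1.02709512 1.03378126 1.06436816] 0.2957177203831984
```

View pics/m4.png

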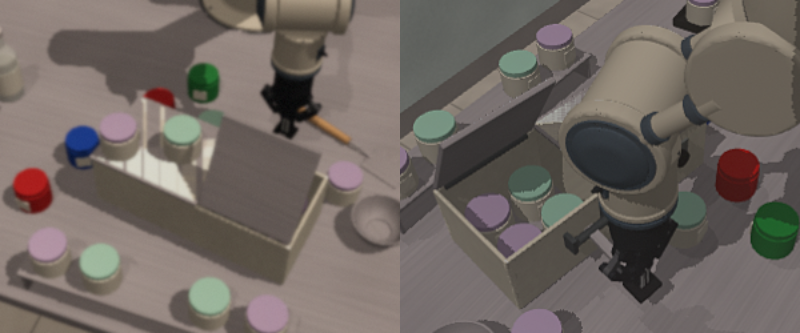

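The lid is open at about 1.05 rad, with the jars in the well visible and the slid jar undisturbed. I press on to the stop in 1 mm steps.

Request:
jog_arm(
  rows=[
    {"dr":[0,0,0],"translation":[0,0,0.0015],"grip":255},
    {"dr":[0,0,0],"translation":[0,0,0],"grip":255},
  ],
)

```text
time_s: 10.2
tcp_pos: [0.4761, 0.2019, 0.0921]
orientation: [-3.131, 0.256, -0.002]
ft_force: [2.2, -0.8, 3.7]
width: -0.0001
grip_force: 1.8
```

Request:
jog_arm(
  rows=[
    {"dr":[0,0,0],"translation":[0,0,0.001],"grip":255},
    {"dr":[0,0,0],"translation":[0,0,0],"grip":255},
  ],
)

```text
time_s: 10.37
tcp_pos: [0.4763, 0.2019, 0.0916]
orientation: [-3.131, 0.256, -0.003]
ft_force: [-0.7, -1.5, 18.0]
width: -0.0003
grip_force: 8.6
```

At the stop (18 N). Now I hold about 3 s (36 rows).

Request:
jog_arm(
  rows=[
    {"dr":[0,0,0],"translation":[0,0,0],"grip":255},
    {"dr":[0,0,0],"translation":[0,0,0],"grip":255},
    {"dr":[0,0,0],"translation":[0,0,0],"grip":255},
    {"dr":[0,0,0],"translation":[0,0,0],"grip":255},
    {"dr":[0,0,0],"translation":[0,0,0],"grip":255},
  ],
)

```text
time_s: 10.78
tcp_pos: [0.4762, 0.2019, 0.0916]
orientation: [-3.131, 0.256, -0.003]
ft_force: [-0.2, -1.4, 15.2]
width: 0.0002
grip_force: 7.6
```

Request:
jog_arm(
  rows=[
    {"dr":[0,0,0],"translation":[0,0,0],"grip":255},
    {"dr":[0,0,0],"translation":[0,0,0],"grip":255},
    {"dr":[0,0,0],"translation":[0,0,0],"grip":255},
    {"dr":[0,0,0],"translation":[0,0,0],"grip":255},
    {"dr":[0,0,0],"translation":[0,0,0],"grip":255},
  ],
)

```text
time_s: 11.2
tcp_pos: [0.4762, 0.2019, 0.0916]
orientation: [-3.131, 0.256, -0.003]
ft_force: [-0.2, -1.5, 15.0]
width: -0.0003
grip_force: 7.6
```

Request:
jog_arm(
  rows=[
    {"dr":[0,0,0],"translation":[0,0,0],"grip":255},
    {"dr":[0,0,0],"translation":[0,0,0],"grip":255},
    {"dr":[0,0,0],"translation":[0,0,0],"grip":255},
    {"dr":[0,0,0],"translation":[0,0,0],"grip":255},
    {"dr":[0,0,0],"translation":[0,0,0],"grip":255},
  ],
)

```text
time_s: 11.62
tcp_pos: [0.4762, 0.2019, 0.0916]
orientation: [-3.131, 0.256, -0.003]
ft_force: [-0.5, 0.1, 16.2]
width: -0.0003
grip_force: 7.6
```

Request:
jog_arm(
  rows=[
    {"dr":[0,0,0],"translation":[0,0,0],"grip":255},
    {"dr":[0,0,0],"translation":[0,0,0],"grip":255},
    {"dr":[0,0,0],"translation":[0,0,0],"grip":255},
    {"dr":[0,0,0],"translation":[0,0,0],"grip":255},
    {"dr":[0,0,0],"translation":[0,0,0],"grip":255},
  ],
)

```text
time_s: 12.03
tcp_pos: [0.4762, 0.2019, 0.0917]
orientation: [-3.131, 0.256, -0.003]
ft_force: [0.6, -0.9, 15.6]
width: 0.0
grip_force: 7.6
```

Request:
jog_arm(
  rows=[
    {"dr":[0,0,0],"translation":[0,0,0],"grip":255},
    {"dr":[0,0,0],"translation":[0,0,0],"grip":255},
    {"dr":[0,0,0],"translation":[0,0,0],"grip":255},
    {"dr":[0,0,0],"translation":[0,0,0],"grip":255},
    {"dr":[0,0,0],"translation":[0,0,0],"grip":255},
  ],
)

```text
time_s: 12.45
tcp_pos: [0.4762, 0.2019, 0.0917]
orientation: [-3.131, 0.256, -0.003]
ft_force: [-0.7, -1.5, 15.8]
width: -0.0001
grip_force: 7.6
```

Request:
jog_arm(
  rows=[
    {"dr":[0,0,0],"translation":[0,0,0],"grip":255},
    {"dr":[0,0,0],"translation":[0,0,0],"grip":255},
    {"dr":[0,0,0],"translation":[0,0,0],"grip":255},
    {"dr":[0,0,0],"translation":[0,0,0],"grip":255},
    {"dr":[0,0,0],"translation":[0,0,0],"grip":255},
  ],
)

```text
time_s: 12.87
tcp_pos: [0.4762, 0.2019, 0.0916]
orientation: [-3.131, 0.256, -0.003]
ft_force: [0.3, -1.4, 15.0]
width: -0.0002
grip_force: 7.6
```

Request:
jog_arm(
  rows=[
    {"dr":[0,0,0],"translation":[0,0,0],"grip":255},
    {"dr":[0,0,0],"translation":[0,0,0],"grip":255},
    {"dr":[0,0,0],"translation":[0,0,0],"grip":255},
    {"dr":[0,0,0],"translation":[0,0,0],"grip":255},
    {"dr":[0,0,0],"translation":[0,0,0],"grip":255},
  ],
)

```text
time_s: 13.28
tcp_pos: [0.4762, 0.2019, 0.0916]
orientation: [-3.131, 0.256, -0.003]
ft_force: [-0.7, -1.5, 15.8]
width: -0.0
grip_force: 7.6
```

Held for 3 s. Now I ease up at 24 mm/s.

Request:
jog_arm(
  rows=[
    {"dr":[0,0,0],"translation":[0,0,-0.001],"grip":255},
    {"dr":[0,0,0],"translation":[0,0,-0.0015],"grip":255},
    {"dr":[0,0,0],"translation":[0,0,-0.002],"grip":255},
    {"dr":[0,0,0],"translation":[0,0,-0.002],"grip":255},
    {"dr":[0,0,0],"translation":[0,0,-0.002],"grip":255},
  ],
)

```text
time_s: 13.7
tcp_pos: [0.4752, 0.2018, 0.0995]
orientation: [-3.131, 0.256, 0.001]
ft_force: [-1.8, 2.4, 3.5]
width: 0.0
grip_force: 2.0
```

Request:
jog_arm(
  rows=[
    {"dr":[0,0,0],"translation":[0,0,-0.002],"grip":255},
    {"dr":[0,0,0],"translation":[0,0,-0.002],"grip":255},
    {"dr":[0,0,0],"translation":[0,0,-0.002],"grip":255},
    {"dr":[0,0,0],"translation":[0,0,-0.002],"grip":255},
    {"dr":[0,0,0],"translation":[0,0,-0.002],"grip":255},
  ],
)

```text
time_s: 14.12
tcp_pos: [0.4751, 0.2017, 0.1094]
orientation: [3.131, -0.256, -0.001]
ft_force: [-3.4, 2.7, 7.0]
width: -0.0001
grip_force: 2.9
```

Request:
jog_arm(
  rows=[
    {"dr":[0,0,0],"translation":[0,0,-0.002],"grip":255},
    {"dr":[0,0,0],"translation":[0,0,-0.002],"grip":255},
    {"dr":[0,0,0],"translation":[0,0,-0.002],"grip":255},
    {"dr":[0,0,0],"translation":[0,0,-0.002],"grip":255},
    {"dr":[0,0,0],"translation":[0,0,-0.002],"grip":255},
  ],
)

```text
time_s: 14.53
tcp_pos: [0.4754, 0.2017, 0.1196]
orientation: [3.131, -0.256, 0.0]
ft_force: [-1.7, 1.2, 7.2]
width: 0.0
grip_force: 3.2
```

Request:
jog_arm(
  rows=[
    {"dr":[0,0,0],"translation":[0,0,-0.002],"grip":255},
    {"dr":[0,0,0],"translation":[0,0,-0.002],"grip":255},
    {"dr":[0,0,0],"translation":[0,0,-0.002],"grip":255},
    {"dr":[0,0,0],"translation":[0,0,-0.002],"grip":255},
    {"dr":[0,0,0],"translation":[0,0,-0.002],"grip":255},
  ],
)

```text
time_s: 14.95
tcp_pos: [0.4766, 0.2016, 0.1299]
orientation: [-3.131, 0.256, -0.004]
ft_force: [3.4, -2.5, 6.4]
width: -0.0002
grip_force: 3.2
```

Request:
jog_arm(
  rows=[
    {"dr":[0,0,0],"translation":[0,0,-0.002],"grip":255},
    {"dr":[0,0,0],"translation":[0,0,-0.002],"grip":255},
    {"dr":[0,0,0],"translation":[0,0,-0.002],"grip":255},
    {"dr":[0,0,0],"translation":[0,0,-0.002],"grip":255},
    {"dr":[0,0,0],"translation":[0,0,-0.002],"grip":255},
  ],
)

```text
time_s: 15.37
tcp_pos: [0.4771, 0.2017, 0.14]
orientation: [-3.131, 0.256, -0.005]
ft_force: [1.1, 0.3, 0.3]
width: 0.0001
grip_force: 0.0
```

Request:
jog_arm(
  rows=[
    {"dr":[0,0,0],"translation":[0,0,-0.002],"grip":255},
    {"dr":[0,0,0],"translation":[0,0,-0.002],"grip":255},
    {"dr":[0,0,0],"translation":[0,0,-0.002],"grip":255},
    {"dr":[0,0,0],"translation":[0,0,-0.002],"grip":255},
    {"dr":[0,0,0],"translation":[0,0,-0.002],"grip":255},
  ],
)

```text
time_s: 15.78
tcp_pos: [0.4752, 0.2017, 0.1493]
orientation: [3.131, -0.256, -0.001]
ft_force: [0.7, 0.6, -0.4]
width: 0.0002
grip_force: 0.0
```

Released at the rest height. I rise clear and check.

Request:
jog_arm(
  rows=[
    {"dr":[0,0,0],"translation":[0,0,-0.015],"grip":255},
    {"dr":[0,0,0],"translation":[0,0,-0.025],"grip":255},
    {"dr":[0,0,0],"translation":[0,0,-0.025],"grip":255},
    {"dr":[0,0,0],"translation":[0,0,-0.02],"grip":255},
    {"dr":[0,0,0],"translation":[0,0,0],"grip":255},
  ],
)

```text
time_s: 16.2
tcp_pos: [0.4769, 0.2023, 0.238]
orientation: [-3.129, 0.256, -0.008]
ft_force: [1.0, 0.8, 1.1]
width: 0.0001
grip_force: 0.0
```

Request:
jog_arm(
  rows=[
    {"dr":[0,0,0],"translation":[0,0,0],"grip":255},
    {"dr":[0,0,0],"translation":[0,0,0],"grip":255},
    {"dr":[0,0,0],"translation":[0,0,0],"grip":255},
  ],
)

```text
time_s: 16.45
tcp_pos: [0.4749, 0.2016, 0.2334]
orientation: [3.131, -0.256, -0.002]
ft_force: [-0.3, -0.0, 0.4]
width: 0.0002
grip_force: 0.0
```

Run:
```python
from h import *
im,d=snap('scene'); jar('scene',.655,.04,r=.05); jar('scene',.688,-.0735,r=.05); jar('scene',.498,.051,.0625,.05); jar('scene',.548,.341,.0625,.05)
im,P=cloud('scene'); W=P.reshape(-1,3); a=-.164; w=W[:,:2]-[.6728,.102]; x=w@[np.cos(a),np.sin(a)]; y=w@[-np.sin(a),np.cos(a)]
m=(abs(y-.11)<.06)&(x>-.085)&(x<-.05)&(W[:,2]<.2)&(W[:,2]>.12); print('lid front z',m.sum(),np.median(W[m,2]))
im,d=snap('side'); cv2.imwrite('pics/side5.png',im[:,:,::-1])
im,P=cloud('side'); print('paddle',P[329,311])
```

```text
scene 496 ((0.6556806564331055, 0.04066130891442299), 0.03718322888016701) [0.65699974 0.03984528 0.20112108]
scene 496 ((0.6888582706451416, -0.07361521571874619), 0.03610865771770477) [ 0.69191176 -0.07289318  0.20121137]
scene 226 ((0.4975734055042267, 0.05335572734475136), 0.03491062670946121) [0.49219086 0.05516899 0.06277839]
scene 451 ((0.5470911264419556, 0.34300509095191956), 0.03787330165505409) [0.55097632 0.34317882 0.06216461]
lid front z 528 0.14149882239212874
paddle [0.47195989 0.20272123 0.11645342]
```

View pics/side5.png

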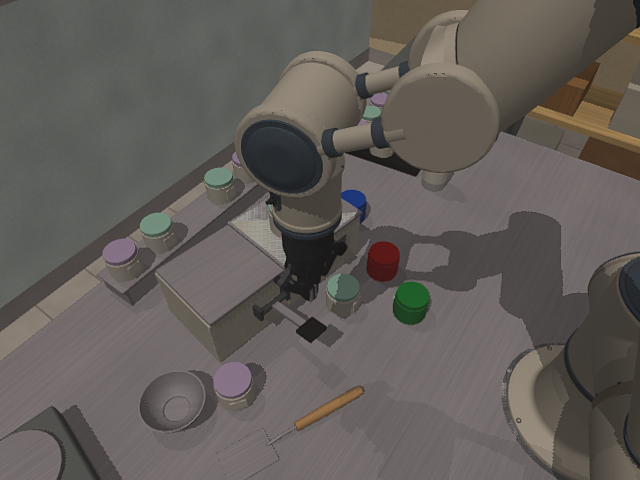

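The lid is shut (front edge at z 0.141), the lever is up with the paddle at (311,329), the jars are in place and the arm is clear.

```bash
python3 -c "
from cell import manip
print(manip.job_done())"
```

```text
the job is handed in; nothing more can be done
None
```

I slid the jar onto the flat top beside the lid, held the lid open against the lever's stop for about 3 s, then eased it shut at about 24 mm/s; the last pictures show the lid shut, the lever up and the jars in place, and the job is handed in (no verdict came back).

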